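Clamp a roller with the sprung pull rod

ROBOT

A 7-joint arm with a two-finger parallel gripper is mounted at the origin on a cart in front of the work surface, level with it; the furniture and walls round the work are solid. World frame = base frame: x ahead of the robot, y to its left, z up, the work surface at z = 0. Lengths are in m, angles in rad, forces in N, time in s.
With the tool pointing down it reaches from about 0.35 to 0.9 m from the base axis. Payload 8.1 kg.
Tool frame: the origin (TCP) lies at the very end of the fingers, on their centre line; the grasp point (between the pads) lies grip_point_offset behind it (grip_point_offset is the distance from the TCP to the grasp point, in m); z points along the fingers, y is the direction in which the jaws open and shut (so a half turn about z gives the same grasp; the last joint's range is limited). The gripper opens to 92 mm and grips with 3 to 60 N. Pads are 19 mm wide; open, the fingers measure 130 mm over their backs; the gripper's body (75 mm by 190 mm) begins 47 mm behind the grasp point.
Start: joints at [1.082, 0.434, 0.025, 1.573, -0.012, 1.134, -0.075], TCP at [0.235, -0.579, 0.188] pointing down, gripper open.
Joint ranges: [-2.62, 2.62], [-0.44, 2.09], [-1.27, 1.32], [0.08, 2.57], [-1.32, 4.46], [0.12, 2], [-2.74, 2.74]. Speed limits (rad/s): [2.22, 2.22, 3.01, 3.01, 3.14, 3.14, 3.14].

INTERFACE

Orientations are given as a rotation vector (axis times angle).
In Python, from cell import * gives the robot as it stands.
- The arm moves only by the tool drive_tool, never from a script. Its argument "increments" is a list of rows, each an object of numbers: "grip": the gripper's target within -1 to 1 (shut at 1, half-way at 0, fully open at -1); "tx", "ty", "tz": the shift along the world's x, y, z normalised to -1 to 1, where 1 is 400 mm; "turn": the turn about the world's z normalised to -1 to 1, where 1 is 60 degrees. In form: [{"grip": .., "tx": .., "ty": .., "tz": .., "turn": ..}, ...]. A call has 1 to 20 rows; each row is the pose to reach, as a shift and turn from the pose measured when the call began; what a row does not reach only later rows make up. A row lasts 1/10 s, in which the tool goes at most 50 mm and 8.59 degrees, less where a joint would pass 70% of its speed; a pose out of reach is approached as far as the arm can. A call with a number of a shift or a turn outside -1 to 1 is refused whole. A call with a gripper value outside its range is refused whole. The fingers move at their own pace and stop on an object; "newtons" is the grip in N (left out, the last holds). Time passes only in rows, so rows that repeat a pose let the fingers close. It gives the time, the measured TCP pose, the force and the opening at its end, in the units of the state.
- observe(): the state, without advancing time (a new reading comes with each control period).
- get_image(name): name is "scene" or "top" or "wrist"; returns the picture (480x640x3 uint8, red, green, blue); there is no depth.
- camera_info(name): a dict with "fx", "fy", "cx", "cy" (pixels), "eye" and "rotation" of the camera in the world; the wrist camera has in their place "hand_eye" (4x4, takes a point from camera to tool coordinates, whose origin is the TCP and whose axes are the flange's). Camera axes: x right, y down, z forward; pixel columns grow to the right and rows downward; lengths in m; the calibration is good to about 2 mm. A picture is of the moment at which its call begins: read the wrist's pose just before it. camera_info takes no time and is no camera call.
- sign_off(): hands the job in, once; it reports no verdict.
The state is a dict: "clock": time; "joints": joint angles; "dq": joint speeds; "joint_efforts": joint torques, N m; "position": TCP position; "ee_rot": TCP orientation; "force": force on the tool from outside, world axes, zero at the start; "ft_torque": the same for the moment, N m; "width": opening from 0.0 (shut) to 1.0 (fully open).
Only numpy, scipy, OpenCV 4.12 (cv2) and the standard library are available. Lean on these libraries where they do the work, as an engineer would, in place of code of your own. Each camera call takes 0.05 s, during which the arm holds its last target. There are 200 camera calls.

TASK

Take the plain round roller out of the pocket tray (leave the square pin and the stepped pin in their pockets), stand it upright in the walled nest of the clamp station and let go of it. Then take the knob of the sprung pull rod and draw the rod straight up until the ring mark on it stands level with the mouth of its sleeve, not noticeably past it, so that the jaw clamps the roller. Finish while still holding the knob there: if it is let go, the spring pulls the rod back in.

Things in the scene. Friction and masses are not known exactly. Their poses are not given: they have to be found in the camera images.
- roller_mid (a point): Centre (half-way up) of the roller: a plain steel cylinder, 14 mm diameter, 30 mm tall, standing upright in one of the three tray pockets (which one varies), about 35 g. Its foot is 15 mm below this point. The upper 18 mm stand out of the tray. z axis: the roller's axis.
- square_pin_mid (a point): Centre of the square steel pin, 13 x 13 x 30 mm, upright in another pocket. Stays there.
- stepped_pin_mid (a point): Centre of the stepped steel pin, upright in another pocket: lower 16 mm are 14 mm in diameter, upper 14 mm are 8 mm in diameter. Stays there.
- tray: Fixed wooden pocket tray, 150 mm (x) by 56 mm (y) by 16 mm high; origin at the centre of its underside. Three square pockets 18 mm wide and 12 mm deep (floor 4 mm above the bench) at x = -48, 0 and +48 mm on its centre line. It stands on one side of the coffee mill, the station on the other (which side varies).
- station: Fixed clamp station: grey base plate 160 mm (its x) by 66 mm (its y) by 12 mm high, origin at the centre of its underside. At its -x end the nest, at its +x end (45 mm from the origin) the upright sleeve with the pull rod, on a low 26 mm high housing. Between station and tray stands the fixed coffee mill, under 0.25 m high, with its crank out to the left: pass above it.
- nest (a point): Middle of the nest floor, 12 mm above the bench, 36.8 mm towards -x from the station's origin; axes as the station's. Channel 21 mm wide (y) between cheeks 9 mm high; V fence at its -x end, jaw pad 8 mm high at its +x end. The roller has 8 mm of room either way along x and 3.5 mm along y. It need not touch the fence: the jaw pushes it about 8 mm to -x into the V.
- knob_mid (a point): Centre of the pull rod's black knob: an upright cylinder 24 mm in diameter and 30 mm high, with its underside on the sleeve's mouth when the rod is in (then this point is 65 mm above the bench). The sleeve below it is 20 mm in diameter, its mouth 50 mm above the bench. Moves straight up with the rod.
- pull_rod (a joint): How far the rod is drawn up, m: 0 fully in (as it starts), end stop 0.065. The rod is 11 mm thick; its dark ring mark lies 40 mm below the knob's underside, so it is level with the sleeve's mouth at 0.040. The spring pulls back with about 3 N at 0, and about 13 N at the mark with a roller clamped. The jaw moves half as far as the rod.
- jaw_pad: Steel jaw pad 10 x 18 x 8 mm (station x, y, z); origin at the middle of the lower edge of its face, which looks to station -x. It moves to -x as the rod is drawn, meets a roller in the V at about 0.033 of rod travel, then presses with a spring (about 7 N at the mark).

How it is judged:
On the way, in this order (a step that is already met when the one before it is completed fails the run):
1. the roller stands upright in the nest, let go, with the rod still in (horizontal distance between roller_mid and nest below 0.012 m and z of roller_mid in the frame of nest between 0.012 and 0.018 m and angle between roller_mid's own z axis and vertical below 0.15 rad and contact force between the fingers and roller below 0.1 N and value of joint pull_rod below 0.005 m), for 0.2 s.
2. the rod is drawn to its mark by the knob (value of joint pull_rod between 0.036 and 0.044 m and contact force between the fingers and pull_rod above 2 N), for 0.2 s.
At the end, for the whole second after the job is handed in: Fingers hold the knob (over 2 N), rod 36-44 mm out and still (under 10 mm/s); roller upright (0.15 rad) on the nest floor (3 mm), within 12 mm of its middle, not touched by the fingers, pressed by the jaw pad with over 1 N; the other two pins moved under 12 mm (all of step 2 and velocity of joint pull_rod between -0.01 and 0.01 m/s and contact force between jaw_pad and roller above 1 N and contact force between the fingers and roller below 0.1 N and horizontal distance between roller_mid and nest below 0.012 m and z of roller_mid in the frame of nest between 0.012 and 0.018 m and angle between roller_mid's own z axis and vertical below 0.15 rad and distance of each of square_pin_mid, stepped_pin_mid from where it was at the start of the episode below 0.012 m); the arm keeps its last pose, push and grip.
It fails at once if the rod is pulled well past its mark (more than 50 mm out) (value of joint pull_rod above 0.05 m).
It fails at once if the square pin or the stepped pin is taken out or knocked over (moved more than 12 mm) (distance of any of square_pin_mid, stepped_pin_mid from where it was at the start of the episode above 0.012 m).
It also fails if it takes over 58 s, if anything falls off the work surface, if the arm or the gripper's body presses on something with over 40 N, if the wrist force passes 120 N, or if a joint passes its speed limit or range.

## Working session

There is one attempt and no reset: what is moved stays moved. The work goes in short steps, Python scripts to look and compute and a tool call to move; the robot and the scene stay as the last step left them, time stands still between calls to the robot, and variables do not carry over. Pictures are saved under pics/ and viewed, about 8 in all and at most 12, crops included, and the job is handed in when it is done.

Besides the shell and the picture viewer there is one more tool, called after "Request:" as name(argument=value, ...), one argument or row to a line, values as JSON. drive_tool: Moves the arm, as the interface text tells. Its arguments: {"type":"object","properties":{"increments":{"type":"array","items":{"type":"object","properties":{"grip":{"type":"number"},"tx":{"type":"number"},"ty":{"type":"number"},"tz":{"type":"number"},"turn":{"type":"number"}}}},"newtons":{"type":"number"}},"required":["increments"]}

```bash
mkdir -p pics; cat > h.py <<'E'
from cell import *
import numpy as np, cv2
from scipy.spatial.transform import Rotation as R
def cam(n,s=None):
    c=camera_info(n)
    if n=='wrist':
        s=s or observe(); H=np.array(c['hand_eye']); Rt=R.from_rotvec(s['ee_rot']).as_matrix()
        return c,Rt@H[:3,:3],Rt@H[:3,3]+np.array(s['position'])
    return c,np.array(c['rotation']),np.array(c['eye'])
def ray(k,u,v,z):
    c,r,e=k; d=r@np.array([(u-c['cx'])/c['fx'],(v-c['cy'])/c['fy'],1]); return e+d*(z-e[2])/d[2]
def proj(k,p):
    c,r,e=k; q=r.T@(np.array(p)-e); return q[0]/q[2]*c['fx']+c['cx'],q[1]/q[2]*c['fy']+c['cy']
def save(n,f):
    im=get_image(n); cv2.imwrite('pics/'+f,im[:,:,::-1]); return im
E
python3 - <<'E'
from h import *
s=observe();print(s)
import cell; print([x for x in dir(cell) if 'grip' in x.lower()], getattr(cell,'grip_point_offset',None))
for n in('scene','top','wrist'):print(n,camera_info(n))
a=save('scene','s1.png');save('top','t1.png')
E
```

```text
{'clock': 0.0, 'joints': array([ 1.08237971,  0.43519195,  0.0249549 ,  1.57415757, -0.0115844 ,
        1.13397384, -0.07508554]), 'dq': array([ 0.00071481, -0.00136013, -0.00092363,  0.00037812, -0.0003322 ,
        0.00078246, -0.00087042]), 'joint_efforts': array([-1.56919574e-03, -6.67854381e+01,  9.84565057e-01, -3.14460540e+01,
       -6.06676494e-02,  4.31892264e-02,  6.93882362e-05]), 'position': array([ 0.23491688, -0.57852628,  0.1870407 ]), 'ee_rot': array([-3.08183580e+00, -6.01945065e-01,  7.05995362e-04]), 'force': array([ 0.76238859, -0.56440358, -0.39636774]), 'ft_torque': array([ 0.00055944, -0.04706213, -0.02752187]), 'width': 0.9980539522046943}
['grip_point_offset'] 0.0188
scene {'fx': 513.818910684249, 'fy': 513.818910684249, 'cx': 318.340312377503, 'cy': 237.5092030710217, 'eye': array([0.07851786, 0.54056507, 0.84762768]), 'rotation': array([-0.88356967,  2.59347821, -0.98857872])}
top {'fx': 462.92238121931655, 'fy': 462.92238121931655, 'cx': 321.1119224009874, 'cy': 243.03791802859817, 'eye': array([ 0.38667035, -0.0027574 ,  0.90853563]), 'rotation': array([-2.14036286,  2.13578917, -0.14147181])}
wrist {'fx': 365.6364754750671, 'fy': 365.6364754750671, 'cx': 323.0177578948162, 'cy': 245.3464641196929, 'hand_eye': array([[ 1.66507608e-04, -9.58773194e-01, -2.84172368e-01,
         7.62206209e-02],
       [ 9.99999716e-01,  3.68551143e-04, -6.57521337e-04,
         8.64636143e-04],
       [ 7.35145883e-04, -2.84172178e-01,  9.58772983e-01,
        -1.97075625e-01],
       [ 0.00000000e+00,  0.00000000e+00,  0.00000000e+00,
         1.00000000e+00]])}
```

```bash
sed -i "s/np.array(c\['rotation'\])/R.from_rotvec(c['rotation']).as_matrix()/" h.py
```

```text
(no output)
```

View pics/t1.png

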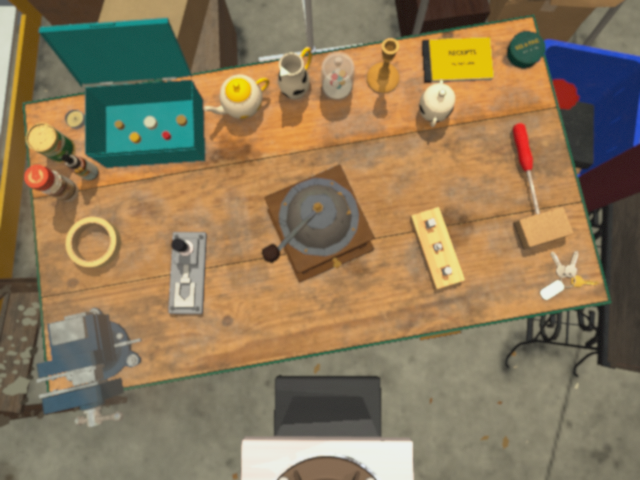

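View pics/s1.png

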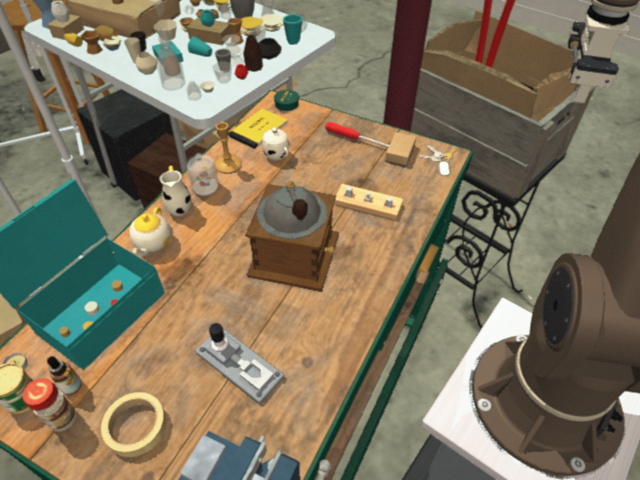

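The top view shows the tray at (437,248), running at a slant, with pockets near (431,223), (438,246) and (447,271). The station is at (188,273), with the knob at (180,244) and the nest near (184,293). The mill stands between them at (318,218). The scene view agrees.

```bash
python3 - <<'E'
from h import *
k=cam('top'); im=cv2.imread('pics/t1.png')
for n,u,v,z in[('p1',431,223,.03),('p2',438,246,.03),('p3',447,271,.03),('knob',180,244,.08),('nest',184,293,.02),('mill',318,218,.2),('crank',271,254,.2)]:
    print(n,ray(k,u,v,z).round(3))
hsv=cv2.cvtColor(im,cv2.COLOR_BGR2HSV)
# tray: pale wood
for nm,roi,m,z in(('tray',(395,195,480,300),cv2.inRange(hsv,(15,40,175),(35,140,255)),.016),('st',(155,220,225,325),cv2.inRange(hsv,(0,0,60),(180,60,255)),.012)):
    q=np.zeros_like(m);x0,y0,x1,y1=roi;q[y0:y1,x0:x1]=m[y0:y1,x0:x1]
    c=max(cv2.findContours(q,cv2.RETR_EXTERNAL,cv2.CHAIN_APPROX_NONE)[0],key=cv2.contourArea)
    P=np.array([ray(k,*p[0],z)[:2] for p in c],np.float32)
    print(nm,cv2.minAreaRect(P))
print(R.from_rotvec(observe()['ee_rot']).as_matrix().round(3))
E
```

```text
p1 [ 0.556 -0.201  0.03 ]
p2 [ 0.511 -0.213  0.03 ]
p3 [ 0.464 -0.228  0.03 ]
knob [0.507 0.266 0.08 ]
nest [0.421 0.274 0.02 ]
mill [0.531 0.013 0.2  ]
crank [0.474 0.085 0.2  ]
tray ((0.5136617422103882, -0.2161070704460144), (0.20225299894809723, 0.08623106777667999), 27.881515502929688)
st ((0.46219202876091003, 0.27154040336608887), (0.0654631108045578, 0.15878549218177795), 89.34774017333984)
[[ 0.927  0.376 -0.001]
 [ 0.376 -0.927  0.001]
 [-0.    -0.001 -1.   ]]
```

Request:
drive_tool(
  increments=[
    {"tx":0.69,"ty":0.915,"tz":0.05,"turn":-0.1,"grip":-1},
    {"tx":0.69,"ty":0.915,"tz":0.05,"turn":-0.1,"grip":-1},
    {"tx":0.69,"ty":0.915,"tz":0.05,"turn":-0.1,"grip":-1},
    {"tx":0.69,"ty":0.915,"tz":0.05,"turn":-0.1,"grip":-1},
    {"tx":0.69,"ty":0.915,"tz":0.05,"turn":-0.1,"grip":-1},
    {"tx":0.69,"ty":0.915,"tz":0.05,"turn":-0.1,"grip":-1},
    {"tx":0.69,"ty":0.915,"tz":0.05,"turn":-0.1,"grip":-1},
    {"tx":0.69,"ty":0.915,"tz":0.05,"turn":-0.1,"grip":-1},
    {"tx":0.69,"ty":0.915,"tz":0.05,"turn":-0.1,"grip":-1},
    {"tx":0.69,"ty":0.915,"tz":0.05,"turn":-0.1,"grip":-1},
    {"tx":0.69,"ty":0.915,"tz":0.05,"turn":-0.1,"grip":-1},
    {"tx":0.69,"ty":0.915,"tz":0.05,"turn":-0.1,"grip":-1},
    {"tx":0.69,"ty":0.915,"tz":0.05,"turn":-0.1,"grip":-1},
    {"tx":0.69,"ty":0.915,"tz":0.05,"turn":-0.1,"grip":-1},
  ],
)

```text
clock: 1.5
position: [0.51, -0.2143, 0.207]
ee_rot: [-3.11, -0.435, 0.001]
force: [-0.0, -0.2, -0.5]
width: 0.999
```

```bash
python3 - <<'E'
from h import *
import pickle
s=observe(); print(s['position'],s['dq'].round(3),s['clock']); im=save('wrist','w1.png'); pickle.dump(s,open('w1.pkl','wb'))
k=cam('wrist',s)
for p in((.556,-.201,.034),(.511,-.213,.034),(.464,-.228,.034)):print(proj(k,p))
E
```

```text
[ 0.50995385 -0.21432275  0.20704622] [-0.005  0.    -0.006 -0.003 -0.004  0.    -0.001] 1.5
(np.float64(322.3887893584928), np.float64(166.64018001058253))
(np.float64(321.6070990521479), np.float64(212.80686905713063))
(np.float64(323.0710860134064), np.float64(258.2750373811758))
```

View pics/w1.png

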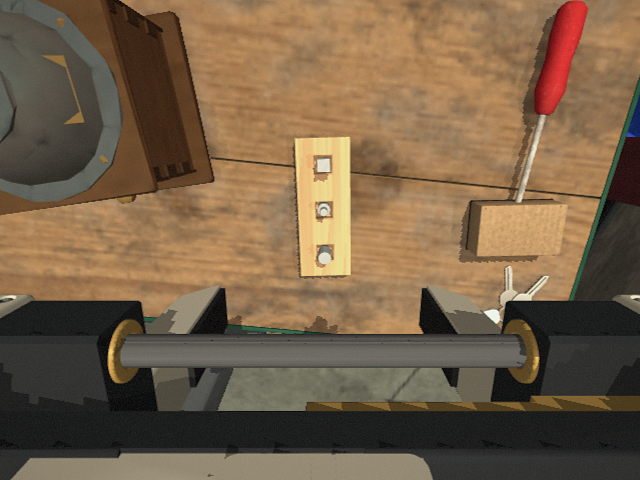

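The wrist view shows the pins top to bottom: square (323,164), stepped (323,210), and the plain round roller (324,256), which is the one nearest the robot. Next I measure the roller's top face and the tray angle.

```bash
python3 - <<'E'
from h import *
import pickle
s=pickle.load(open('w1.pkl','rb'));k=cam('wrist',s);im=cv2.imread('pics/w1.png')
hsv=cv2.cvtColor(im,cv2.COLOR_BGR2HSV)
m=cv2.inRange(hsv,(0,0,130),(180,50,255)); q=np.zeros_like(m);q[145:275,305:345]=m[145:275,305:345]
n,l,st,ce=cv2.connectedComponentsWithStats(q)
for i in range(1,n):
    if st[i,4]>20: print(st[i],ce[i],ray(k,*ce[i],.034).round(4))
t=cv2.inRange(hsv,(12,30,150),(35,170,255)); qq=np.zeros_like(t);qq[130:280,290:355]=t[130:280,290:355]
t=cv2.morphologyEx(qq,cv2.MORPH_OPEN,np.ones((5,5)))
c=max(cv2.findContours(t,cv2.RETR_EXTERNAL,cv2.CHAIN_APPROX_NONE)[0],key=cv2.contourArea)
r=cv2.minAreaRect(np.array([ray(k,*p[0],.016)[:2] for p in c],np.float32));print(r)
print(np.degrees(np.arctan2(*R.from_rotvec(s['ee_rot']).as_matrix()[1::-1,0])))
cv2.imwrite('pics/w1c.png',cv2.resize(im[140:280,290:360],None,fx=4,fy=4,interpolation=cv2.INTER_CUBIC))
E
```

```text
[317 158  13  14 176] [323.10795455 164.65340909] [ 0.5581 -0.2012  0.034 ]
[317 203  13  13 126] [323.32539683 209.05555556] [ 0.5152 -0.2136  0.034 ]
[318 251  13  13 127] [324.15748031 257.36220472] [ 0.4653 -0.2288  0.034 ]
((0.5121964812278748, -0.21478170156478882), (0.16336917877197266, 0.06535280495882034), 17.331754684448242)
15.939362029064354
```

View pics/w1c.png

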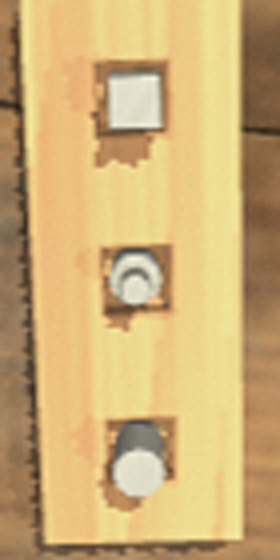

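The crop confirms this: the roller is the bottom one, with its top face at about (324,257), which gives (0.465,-0.229). Moving down to grip it.

Request:
drive_tool(
  increments=[
    {"tx":-0.1125,"ty":-0.037,"tz":-0.1,"turn":0,"grip":-1},
    {"tx":-0.1125,"ty":-0.037,"tz":-0.2,"turn":0,"grip":-1},
    {"tx":-0.1125,"ty":-0.037,"tz":-0.3,"turn":0,"grip":-1},
    {"tx":-0.1125,"ty":-0.037,"tz":-0.36,"turn":0,"grip":-1},
    {"tx":-0.1125,"ty":-0.037,"tz":-0.42,"turn":0,"grip":-1},
    {"tx":-0.1125,"ty":-0.037,"tz":-0.4625,"turn":0,"grip":-1},
    {"tx":-0.1125,"ty":-0.037,"tz":-0.4625,"turn":0,"grip":-1},
    {"tx":-0.1125,"ty":-0.037,"tz":-0.4625,"turn":0,"grip":-1},
    {"tx":-0.1125,"ty":-0.037,"tz":-0.4625,"turn":0,"grip":-1},
  ],
)

```text
clock: 2.45
position: [0.4659, -0.2294, 0.0232]
ee_rot: [-3.111, -0.435, -0.001]
force: [-0.3, -0.0, -0.1]
width: 1.0
```

Request:
drive_tool(
  increments=[
    {"tx":0,"ty":0,"tz":-0.005,"turn":0,"grip":0.3},
    {"tx":0,"ty":0,"tz":-0.005,"turn":0,"grip":0.5},
    {"tx":0,"ty":0,"tz":-0.005,"turn":0,"grip":1},
    {"tx":0,"ty":0,"tz":-0.005,"turn":0,"grip":1},
    {"tx":0,"ty":0,"tz":-0.005,"turn":0,"grip":1},
    {"tx":0,"ty":0,"tz":-0.005,"turn":0,"grip":1},
    {"tx":0,"ty":0,"tz":-0.005,"turn":0,"grip":1},
    {"tx":0,"ty":0,"tz":-0.005,"turn":0,"grip":1},
    {"tx":0,"ty":0,"tz":-0.005,"turn":0,"grip":1},
    {"tx":0,"ty":0,"tz":-0.005,"turn":0,"grip":1},
    {"tx":0,"ty":0,"tz":-0.005,"turn":0,"grip":1},
    {"tx":0,"ty":0,"tz":-0.005,"turn":0,"grip":1},
  ],
  newtons=20,
)

```text
clock: 3.65
position: [0.4658, -0.2294, 0.0212]
ee_rot: [-3.111, -0.435, -0.001]
force: [-0.6, -0.9, -0.4]
width: 0.019
```

The opening is 0.019, about 2 mm, which is less than the 14 mm roller, so the grasp missed. Looking.

```bash
python3 - <<'E'
from h import *
s=observe(); im=save('wrist','w2.png');k=cam('wrist',s)
im2=get_image('scene')[170:230,310:430]
o=cv2.resize(im2,(640,320),interpolation=cv2.INTER_CUBIC)
cv2.imwrite('pics/c2.png',cv2.resize(np.vstack([im[60:480],o])[:,:,::-1],None,fx=.8,fy=.8))
print(proj(k,(.4655,-.229,.034)),proj(k,s['position']),s['width'])
E
```

```text
(np.float64(320.6209200333521), np.float64(283.9759569281773)) (np.float64(321.62543589636215), np.float64(275.11686718635275)) 0.019432413128087925
```

View pics/c2.png

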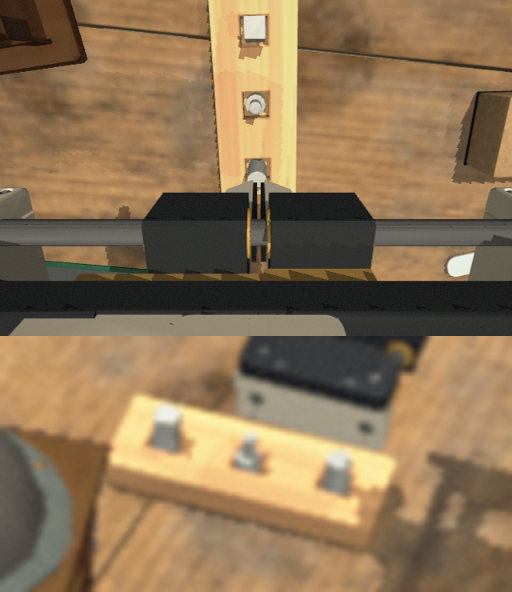

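The pins are intact and the roller is still in its pocket, near row 281 in the wrist view as expected. The fingers closed just on its -x side. I check the scene view, with the TCP and roller projections marked, to see where the fingers really are.

```bash
python3 - <<'E'
from h import *
s=observe(); k=cam('scene'); im=get_image('scene')[:,:,::-1].copy()
T=R.from_rotvec(s['ee_rot']).as_matrix();p=np.array(s['position'])
print('tip',proj(k,p),'up66',proj(k,p-T[:,2]*.066),'up200',proj(k,p-T[:,2]*.2),'roller',proj(k,(.4655,-.229,.034)))
c=im[90:250,280:480]
c=cv2.resize(c,None,fx=3,fy=3,interpolation=cv2.INTER_CUBIC)
for q,col in((p,(0,0,255)),(p-T[:,2]*.066,(0,255,0)),((.4655,-.229,.034),(255,0,0))):
    u,v=proj(k,q); cv2.circle(c,(int((u-280)*3),int((v-90)*3)),3,col,-1)
w=cv2.imread('pics/w2.png')[230:340,240:400]
w=cv2.resize(w,(600,412),interpolation=cv2.INTER_CUBIC)[:112+180]
cv2.imwrite('pics/c3.png',cv2.resize(np.vstack([c,w]),None,fx=.76,fy=.76))
E
```

```text
tip (np.float64(388.81833278475466), np.float64(201.8599957833489)) up66 (np.float64(391.951713990108), np.float64(180.36262973130567)) up200 (np.float64(399.23509414685543), np.float64(130.39313062973218)) roller (np.float64(389.43499889352586), np.float64(197.99654828198587))
```

View pics/c3.png

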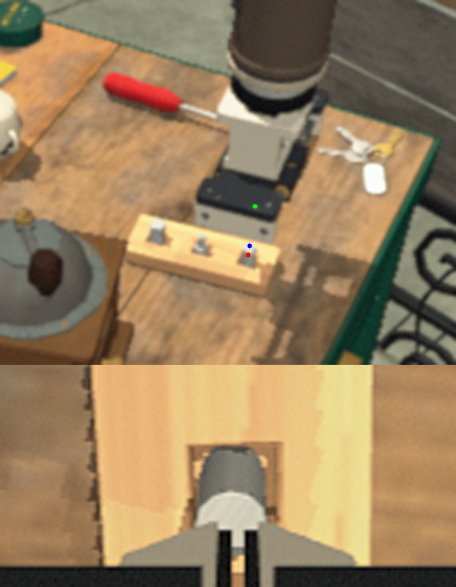

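What it shows: the roller top is at wrist row ~280, and the slit of the closed fingers ends at row ~287, over the roller top. In the scene crop the gripper body sits about 50 mm higher than the reported TCP implies. In the first wrist view the open inner corners (225,288) and (425,288), which are 92 mm apart, put the real fingertips about 40 mm above the reported TCP, with no sideways offset. So the fingers closed above the roller without touching it. I'll open, go down 38 mm more in stages while watching the force, and let the grip width confirm the offset.

Request:
drive_tool(
  increments=[
    {"tx":0,"ty":0,"tz":0,"turn":0,"grip":0.2},
    {"tx":0,"ty":0,"tz":0,"turn":0,"grip":0.2},
    {"tx":0,"ty":0,"tz":0,"turn":0,"grip":0.2},
    {"tx":0,"ty":0,"tz":0,"turn":0,"grip":0.2},
    {"tx":0,"ty":0,"tz":0,"turn":0,"grip":0.2},
    {"tx":0,"ty":0,"tz":-0.03,"turn":0,"grip":0.2},
    {"tx":0,"ty":0,"tz":-0.05,"turn":0,"grip":0.2},
    {"tx":0,"ty":0,"tz":-0.06,"turn":0,"grip":0.2},
    {"tx":0,"ty":0,"tz":-0.07,"turn":0,"grip":0.2},
    {"tx":0,"ty":0,"tz":-0.075,"turn":0,"grip":0.2},
  ],
)

```text
clock: 4.8
position: [0.4656, -0.2293, -0.0094]
ee_rot: [-3.111, -0.435, -0.0]
force: [-0.2, 0.2, 0.3]
width: 0.402
```

Request:
drive_tool(
  increments=[
    {"tx":0,"ty":0,"tz":-0.01,"turn":0,"grip":0.2},
    {"tx":0,"ty":0,"tz":-0.02,"turn":0,"grip":0.2},
    {"tx":0,"ty":0,"tz":-0.02,"turn":0,"grip":0.2},
  ],
)

```text
clock: 5.1
position: [0.4653, -0.2291, -0.0179]
ee_rot: [-3.11, -0.435, 0.001]
force: [-0.5, 0.3, -0.1]
width: 0.4
```

The TCP now reads below the bench with no contact force, which confirms the offset. Closing.

Request:
drive_tool(
  increments=[
    {"tx":0,"ty":0,"tz":0,"turn":0,"grip":1},
    {"tx":0,"ty":0,"tz":0,"turn":0,"grip":1},
    {"tx":0,"ty":0,"tz":0,"turn":0,"grip":1},
    {"tx":0,"ty":0,"tz":0,"turn":0,"grip":1},
    {"tx":0,"ty":0,"tz":0,"turn":0,"grip":1},
    {"tx":0,"ty":0,"tz":0,"turn":0,"grip":1},
    {"tx":0,"ty":0,"tz":0,"turn":0,"grip":1},
    {"tx":0,"ty":0,"tz":0,"turn":0,"grip":1},
  ],
  newtons=20,
)

```text
clock: 5.9
position: [0.4654, -0.2292, -0.0178]
ee_rot: [-3.11, -0.435, 0.0]
force: [0.7, -0.8, 0.8]
width: 0.148
```

Width 0.148 is 13.6 mm, so the roller is held. Lifting high and crossing above the mill.

Request:
drive_tool(
  increments=[
    {"tx":0,"ty":0,"tz":0.05,"turn":0,"grip":1},
    {"tx":0,"ty":0,"tz":0.12,"turn":0,"grip":1},
    {"tx":0,"ty":0,"tz":0.24,"turn":0,"grip":1},
    {"tx":0,"ty":0,"tz":0.36,"turn":0,"grip":1},
    {"tx":0,"ty":0,"tz":0.48,"turn":0,"grip":1},
    {"tx":0,"ty":0,"tz":0.6,"turn":0,"grip":1},
    {"tx":0,"ty":0,"tz":0.7,"turn":0,"grip":1},
    {"tx":0,"ty":0,"tz":0.75,"turn":0,"grip":1},
    {"tx":0,"ty":0,"tz":0.75,"turn":0,"grip":1},
    {"tx":0,"ty":0.1,"tz":0.75,"turn":-0.05,"grip":1},
    {"tx":0,"ty":0.2,"tz":0.75,"turn":-0.1,"grip":1},
    {"tx":-0.02,"ty":0.3,"tz":0.75,"turn":-0.2,"grip":1},
    {"tx":-0.02,"ty":0.4,"tz":0.75,"turn":-0.27,"grip":1},
    {"tx":-0.03,"ty":0.5,"tz":0.75,"turn":-0.27,"grip":1},
    {"tx":-0.03,"ty":0.6,"tz":0.75,"turn":-0.27,"grip":1},
    {"tx":-0.03,"ty":0.6,"tz":0.75,"turn":-0.27,"grip":1},
  ],
)

```text
clock: 7.5
position: [0.4523, 0.0167, 0.2813]
ee_rot: [-3.139, -0.006, 0.002]
force: [-0.9, -1.3, 0.2]
width: 0.141
```

Request:
drive_tool(
  increments=[
    {"tx":-0.02,"ty":0.1,"tz":0,"turn":0,"grip":1},
    {"tx":-0.02,"ty":0.2,"tz":0,"turn":0,"grip":1},
    {"tx":-0.02,"ty":0.3,"tz":0,"turn":0,"grip":1},
    {"tx":-0.02,"ty":0.4,"tz":0,"turn":0,"grip":1},
    {"tx":-0.02,"ty":0.5,"tz":0,"turn":0,"grip":1},
    {"tx":-0.02,"ty":0.6,"tz":0,"turn":0,"grip":1},
    {"tx":-0.02,"ty":0.65,"tz":0,"turn":0,"grip":1},
    {"tx":-0.02,"ty":0.65,"tz":-0.1,"turn":0,"grip":1},
    {"tx":-0.02,"ty":0.65,"tz":-0.2,"turn":0,"grip":1},
    {"tx":-0.02,"ty":0.65,"tz":-0.3,"turn":0,"grip":1},
    {"tx":-0.02,"ty":0.65,"tz":-0.35,"turn":0,"grip":1},
    {"tx":-0.02,"ty":0.65,"tz":-0.35,"turn":0,"grip":1},
    {"tx":-0.02,"ty":0.65,"tz":-0.35,"turn":0,"grip":1},
  ],
)

```text
clock: 8.8
position: [0.4442, 0.2763, 0.1411]
ee_rot: [-3.139, -0.006, 0.004]
force: [-0.2, 0.7, -0.4]
width: 0.147
```

```bash
python3 - <<'E'
from h import *
import pickle
s=observe(); print(s['position'],s['ee_rot'],abs(s['dq']).max(),s['width'])
im=save('wrist','w4.png'); pickle.dump(s,open('w4.pkl','wb'))
k=cam('wrist',s);hsv=cv2.cvtColor(im,cv2.COLOR_RGB2HSV)
for p in((.425,.272,.012),(.507,.27,.08)):print(proj(k,p))
E
```

```text
[0.44420236 0.27627823 0.1411423 ] [-3.13922302 -0.00567402  0.00399192] 0.02924199367540241 0.14717793536512316
(np.float64(327.00866220076875), np.float64(243.9799406240171))
(np.float64(331.4405030804135), np.float64(157.59844022297153))
```

View pics/w4.png

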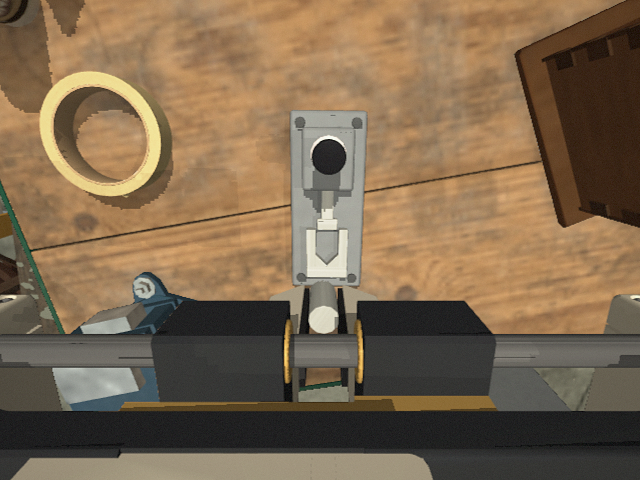

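The wrist view shows the station plate with corners near (291,111), (366,111), (293,286) and (361,286). The knob top is at (329,156), the jaw pad at (327,225), and the V channel tapers to (327,264). The roller hangs straight in the fingers. Measuring the plate and knob.

```bash
python3 - <<'E'
from h import *
import pickle
s=pickle.load(open('w4.pkl','rb'));k=cam('wrist',s);im=cv2.imread('pics/w4.png')
hsv=cv2.cvtColor(im,cv2.COLOR_BGR2HSV)
m=cv2.inRange(hsv,(0,0,60),(180,45,255)); q=np.zeros_like(m);q[95:284,275:385]=m[95:284,275:385]
q=cv2.morphologyEx(q,cv2.MORPH_OPEN,np.ones((3,3)))
def edge(axis_rows):
    L=[];Rr=[]
    for v in axis_rows:
        u=np.where(q[v])[0]; L.append(ray(k,u.min()-.0,v,.012)); Rr.append(ray(k,u.max()+1,v,.012))
    return np.array(L),np.array(Rr)
L,Rr=edge(range(122,265,3))
for e in(L,Rr):
    f=np.polyfit(e[:,0],e[:,1],1);r=e[:,1]-np.polyval(f,e[:,0]);g=abs(r)<.002;f=np.polyfit(e[g,0],e[g,1],1);print('edge',f,np.polyval(f,.425),np.polyval(f,.507),g.sum())
for u in(310,330,350):
    v=np.where(q[:,u])[0];print('top end',ray(k,u,v.min(),.012).round(4))
print('bottom(293/361,286)',ray(k,300,286,.012),ray(k,360,286,.012))
d=cv2.inRange(hsv,(0,0,0),(180,255,50));d[:, :300]=0;d[:,355:]=0;d[:125]=0;d[185:]=0
n,l,st,ce=cv2.connectedComponentsWithStats(d);i=1+st[1:,4].argmax();print('knob',st[i],ce[i],ray(k,*ce[i],.08))
print('V tip',ray(k,327,264,.021),'jawface',ray(k,327,232,.02))
c,Rc,e=k
for u,v in((323,318),(320,285)):  # roller top/bottom at grip plane x
    dd=Rc@np.array([(u-c['cx'])/c['fx'],(v-c['cy'])/c['fy'],1]);t=(s['position'][0]-e[0])/dd[0];print('roller',e+dd*t)
E
```

```text
edge [-0.00631076  0.30724406] 0.3045619922978292 0.3040445103677138 48
edge [-0.00812095  0.24327632] 0.23982491534783715 0.2391589975177592 48
top end [0.542  0.2871 0.012 ]
top end [0.5413 0.2703 0.012 ]
top end [0.5413 0.2535 0.012 ]
bottom(293/361,286) [0.38267811 0.29771913 0.012     ] [0.38298002 0.23995555 0.012     ]
knob [312 139  34  36 910] [328.54725275 156.83076923] [0.50750559 0.27199232 0.08      ]
V tip [0.40847219 0.27195717 0.021     ] jawface [0.43858207 0.27215797 0.02      ]
roller [0.44420236 0.27517517 0.19246806]
roller [0.44420236 0.27692282 0.15518042]
```

The plate comes out at 159 x 65 mm, which matches. The nest is at (0.425,0.272), and the knob at (0.5075,0.272) agrees with the plate. Lowering over the nest.

Request:
drive_tool(
  increments=[
    {"tx":-0.048,"ty":-0.0103,"tz":-0.05,"turn":-0.01,"grip":1},
    {"tx":-0.048,"ty":-0.0103,"tz":-0.15,"turn":-0.01,"grip":1},
    {"tx":-0.048,"ty":-0.0103,"tz":-0.22,"turn":-0.01,"grip":1},
    {"tx":-0.048,"ty":-0.0103,"tz":-0.28,"turn":-0.01,"grip":1},
    {"tx":-0.048,"ty":-0.0103,"tz":-0.31,"turn":-0.01,"grip":1},
    {"tx":-0.048,"ty":-0.0103,"tz":-0.325,"turn":-0.01,"grip":1},
    {"tx":-0.048,"ty":-0.0103,"tz":-0.325,"turn":-0.01,"grip":1},
    {"tx":-0.048,"ty":-0.0103,"tz":-0.325,"turn":-0.01,"grip":1},
  ],
)

```text
clock: 9.65
position: [0.4264, 0.2733, 0.0132]
ee_rot: [-3.137, 0.011, -0.001]
force: [0.0, 0.9, -0.2]
width: 0.144
```

```bash
python3 - <<'E'
from h import *
s=observe(); print(s['position'],s['force'].round(1)); im=save('wrist','w5.png');k=cam('wrist',s)
print(proj(k,(.425,.272,.012)),proj(k,(.425,.272,.021)))
cv2.imwrite('pics/w5c.png',cv2.resize(im[160:330,220:430,::-1],None,fx=3,fy=3,interpolation=cv2.INTER_CUBIC))
E
```

```text
[0.42644962 0.27331378 0.01317904] [ 0.   0.9 -0.2]
(np.float64(323.6914215077743), np.float64(277.0892743359502)) (np.float64(323.63119942920343), np.float64(283.0205727959374))
```

View pics/w5c.png

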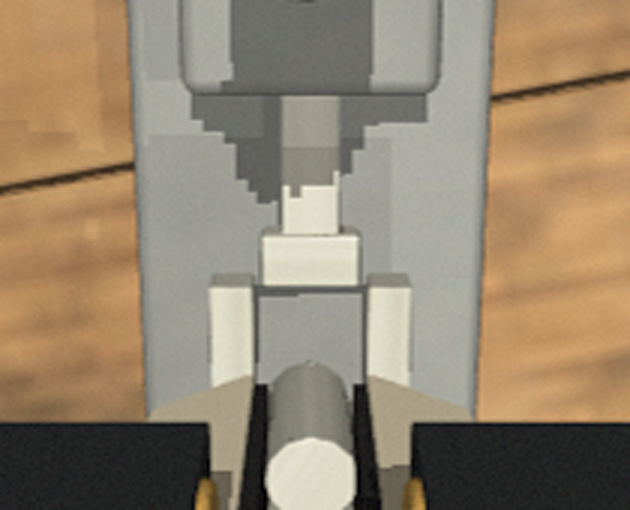

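The crop shows the roller hanging centred in the channel: walls at crop columns 257 and 365, roller centre about 311. Its foot is between the jaw pad and the fence. Lowering slowly.

Request:
drive_tool(
  increments=[
    {"tx":-0.0025,"ty":-0.0015,"tz":-0.025,"turn":0,"grip":1},
    {"tx":-0.0025,"ty":-0.0015,"tz":-0.04,"turn":0,"grip":1},
    {"tx":-0.0025,"ty":-0.0015,"tz":-0.05,"turn":0,"grip":1},
    {"tx":-0.0025,"ty":-0.0015,"tz":-0.055,"turn":0,"grip":1},
    {"tx":-0.0025,"ty":-0.0015,"tz":-0.055,"turn":0,"grip":1},
    {"tx":-0.0025,"ty":-0.0015,"tz":-0.055,"turn":0,"grip":1},
  ],
)

```text
clock: 10.3
position: [0.4254, 0.2728, -0.0088]
ee_rot: [-3.137, 0.011, -0.001]
force: [-0.2, -0.4, -0.2]
width: 0.141
```

Request:
drive_tool(
  increments=[
    {"tx":0,"ty":0,"tz":-0.002,"turn":0,"grip":1},
    {"tx":0,"ty":0,"tz":-0.004,"turn":0,"grip":1},
    {"tx":0,"ty":0,"tz":-0.004,"turn":0,"grip":1},
  ],
)

```text
clock: 10.6
position: [0.4258, 0.2731, -0.0099]
ee_rot: [-3.137, 0.011, -0.003]
force: [-0.7, -0.8, 4.3]
width: 0.145
```

Force is 4.3 N upward, so the foot is on the floor. Releasing.

Request:
drive_tool(
  increments=[
    {"tx":0,"ty":0,"tz":0,"turn":0,"grip":0.5},
    {"tx":0,"ty":0,"tz":0,"turn":0,"grip":0.3},
    {"tx":0,"ty":0,"tz":0,"turn":0,"grip":0.3},
    {"tx":0,"ty":0,"tz":0,"turn":0,"grip":0.3},
    {"tx":0,"ty":0,"tz":0,"turn":0,"grip":0.3},
    {"tx":0,"ty":0,"tz":0.05,"turn":0,"grip":0.3},
    {"tx":0,"ty":0,"tz":0.12,"turn":0,"grip":0.3},
    {"tx":0,"ty":0,"tz":0.2,"turn":0,"grip":0},
    {"tx":0,"ty":0,"tz":0.3,"turn":0,"grip":0},
    {"tx":0,"ty":0,"tz":0.36,"turn":0,"grip":0},
    {"tx":0,"ty":0,"tz":0.36,"turn":0,"grip":0},
    {"tx":0,"ty":0,"tz":0.36,"turn":0,"grip":0},
  ],
)

```text
clock: 11.8
position: [0.426, 0.273, 0.1342]
ee_rot: [-3.136, 0.011, -0.004]
force: [-0.3, 1.3, -0.3]
width: 0.5
```

```bash
python3 - <<'E'
from h import *
s=observe(); print(s['position'],s['width'],s['clock']); im=save('wrist','w6.png');k=cam('wrist',s)
print(proj(k,(.425,.272,.042)),proj(k,(.507,.2717,.08)))
cv2.imwrite('pics/w6c.png',cv2.resize(im[100:320,220:430,::-1],None,fx=2.5,fy=2.5,interpolation=cv2.INTER_CUBIC))
E
```

```text
[0.42597024 0.27297303 0.13416356] 0.500070559648648 11.8
(np.float64(323.76766927356175), np.float64(235.944221257825)) (np.float64(323.16297195787695), np.float64(130.01762447902632))
```

View pics/w6c.png

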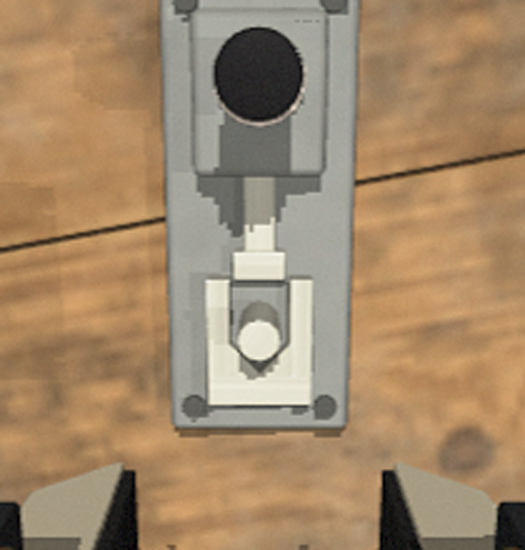

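The crop shows the roller standing upright and centred in the nest at crop (259,340), about (324,236), where predicted. The rod is still in and the knob is at (258,75), about (323,130). Going to the knob.

Request:
drive_tool(
  increments=[
    {"tx":0.1,"ty":-0.003,"tz":0,"turn":0,"grip":0},
    {"tx":0.2025,"ty":-0.003,"tz":0,"turn":0,"grip":0},
    {"tx":0.2025,"ty":-0.003,"tz":0,"turn":0,"grip":0},
    {"tx":0.2025,"ty":-0.003,"tz":-0.1,"turn":0,"grip":0},
    {"tx":0.2025,"ty":-0.003,"tz":-0.2,"turn":0,"grip":0},
    {"tx":0.2025,"ty":-0.003,"tz":-0.26,"turn":0,"grip":0},
    {"tx":0.2025,"ty":-0.003,"tz":-0.29,"turn":0,"grip":0},
    {"tx":0.2025,"ty":-0.003,"tz":-0.3,"turn":0,"grip":0},
    {"tx":0.2025,"ty":-0.003,"tz":-0.3,"turn":0,"grip":0},
    {"tx":0.2025,"ty":-0.003,"tz":-0.3,"turn":0,"grip":0},
    {"tx":0.2025,"ty":-0.003,"tz":-0.3,"turn":0,"grip":0.2},
  ],
)

```text
clock: 12.95
position: [0.5072, 0.2719, 0.0146]
ee_rot: [-3.136, 0.011, -0.004]
force: [-0.5, -0.0, 0.0]
width: 0.459
```

Request:
drive_tool(
  increments=[
    {"tx":0,"ty":0,"tz":0,"turn":0,"grip":1},
    {"tx":0,"ty":0,"tz":0,"turn":0,"grip":1},
    {"tx":0,"ty":0,"tz":0,"turn":0,"grip":1},
    {"tx":0,"ty":0,"tz":0,"turn":0,"grip":1},
    {"tx":0,"ty":0,"tz":0,"turn":0,"grip":1},
    {"tx":0,"ty":0,"tz":0,"turn":0,"grip":1},
    {"tx":0,"ty":0,"tz":0,"turn":0,"grip":1},
    {"tx":0,"ty":0,"tz":0,"turn":0,"grip":1},
  ],
  newtons=50,
)

```text
clock: 13.75
position: [0.5078, 0.273, 0.0153]
ee_rot: [-3.135, 0.011, -0.007]
force: [0.6, 3.1, 5.5]
width: 0.248
```

Width is 0.248 (22.8 mm), so the knob is held. Drawing the rod slowly.

Request:
drive_tool(
  increments=[
    {"tx":0,"ty":-0.001,"tz":0.01,"turn":0,"grip":1},
    {"tx":0,"ty":-0.001,"tz":0.02,"turn":0,"grip":1},
    {"tx":0,"ty":-0.001,"tz":0.03,"turn":0,"grip":1},
    {"tx":0,"ty":-0.001,"tz":0.04,"turn":0,"grip":1},
    {"tx":0,"ty":-0.001,"tz":0.05,"turn":0,"grip":1},
    {"tx":0,"ty":-0.001,"tz":0.06,"turn":0,"grip":1},
    {"tx":0,"ty":-0.001,"tz":0.07,"turn":0,"grip":1},
    {"tx":0,"ty":-0.001,"tz":0.08,"turn":0,"grip":1},
    {"tx":0,"ty":-0.001,"tz":0.09,"turn":0,"grip":1},
    {"tx":0,"ty":-0.001,"tz":0.096,"turn":0,"grip":1},
    {"tx":0,"ty":-0.001,"tz":0.096,"turn":0,"grip":1},
    {"tx":0,"ty":-0.001,"tz":0.096,"turn":0,"grip":1},
  ],
)

```text
clock: 14.95
position: [0.5077, 0.273, 0.0532]
ee_rot: [-3.134, 0.01, -0.006]
force: [3.4, 6.4, -11.8]
width: 0.254
```

```bash
python3 - <<'E'
from h import *
s=observe(); print(s['position'],s['force'].round(1)); w=save('wrist','w7.png');sc=save('scene','s7.png')
k=cam('scene')
for z in(.05,.09,.12):print(z,proj(k,(.507,.2717,z)))
print('wrist roller top if fenced',proj(cam('wrist',s),(.417,.272,.042)))
c=cv2.resize(sc[290:400,180:300],(480,440),interpolation=cv2.INTER_CUBIC)
b=cv2.resize(w[240:460,215:430],(430,440),interpolation=cv2.INTER_CUBIC)
cv2.imwrite('pics/c7.png',cv2.resize(np.hstack([c,b])[:,:,::-1],None,fx=.87,fy=.87))
E
```

```text
[0.50767178 0.2730464  0.05323043] [  3.4   6.4 -11.8]
0.05 (np.float64(218.83038009961257), np.float64(336.9662565886664))
0.09 (np.float64(215.48678386147085), np.float64(324.81766078767134))
0.12 (np.float64(212.8264765830328), np.float64(315.1517216220767))
wrist roller top if fenced (np.float64(324.16587402508145), np.float64(395.2388274080206))
```

View pics/c7.png

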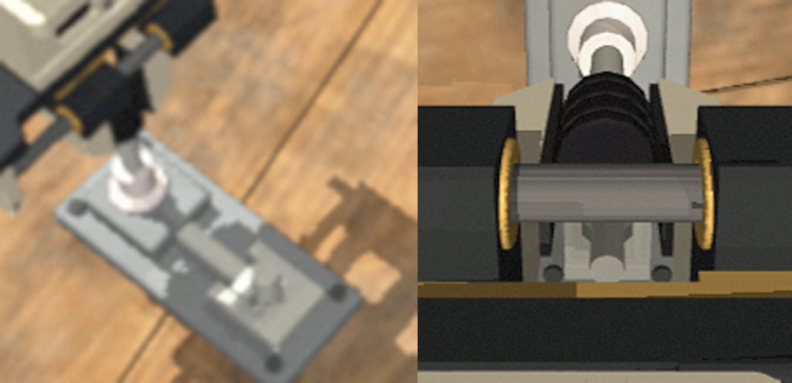

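The scene crop shows the knob underside at about (216,330), which fits z≈0.09, i.e. about 40 mm of draw. The jaw is against the roller in the V. The pull of 11.8 N agrees with nearly 13 N at the mark. A final 1.5 mm up, then one zoom on the sleeve mouth.

Request:
drive_tool(
  increments=[
    {"tx":0,"ty":0,"tz":0.003,"turn":0,"grip":1},
    {"tx":0,"ty":0,"tz":0.005,"turn":0,"grip":1},
    {"tx":0,"ty":0,"tz":0.005,"turn":0,"grip":1},
    {"tx":0,"ty":0,"tz":0.005,"turn":0,"grip":1},
    {"tx":0,"ty":0,"tz":0.005,"turn":0,"grip":1},
  ],
)

```text
clock: 15.55
position: [0.5076, 0.2731, 0.0544]
ee_rot: [-3.134, 0.01, -0.005]
force: [4.8, 5.1, -12.2]
width: 0.251
```

```bash
python3 - <<'E'
from h import *
s=observe(); print(s['position'],s['force'].round(1),s['width'],abs(s['dq']).max()); w=save('wrist','w8.png');k=cam('wrist',s)
for n,p in(('mouth',(.507,.272,.05)),('mouth front',(.517,.272,.05)),('rod front at mouth',(.5125,.272,.05)),('rod front knob',(.5125,.272,.09)),('knob front bottom',(.519,.272,.09))):print(n,proj(k,p))
sc=get_image('scene')[315:385,190:290]
c=cv2.resize(sc,(300,400),interpolation=cv2.INTER_CUBIC)
b=cv2.resize(w[220:300,270:370],(500,400),interpolation=cv2.INTER_NEAREST)
cv2.imwrite('pics/c8.png',np.hstack([c,b])[:,:,::-1])
E
```

```text
[0.50764634 0.2730546  0.05443428] [  4.8   5.1 -12.2] 0.25066263716375226 0.0010073685830667006
mouth (np.float64(323.2887001525684), np.float64(273.80426066407864))
mouth front (np.float64(323.18335606325655), np.float64(257.65862654695127))
rod front at mouth (np.float64(323.23110426046196), np.float64(264.9767867481236))
rod front knob (np.float64(322.5433694467651), np.float64(292.75979467498405))
knob front bottom (np.float64(322.4516580308977), np.float64(280.1080555505633))
```

View pics/c8.png

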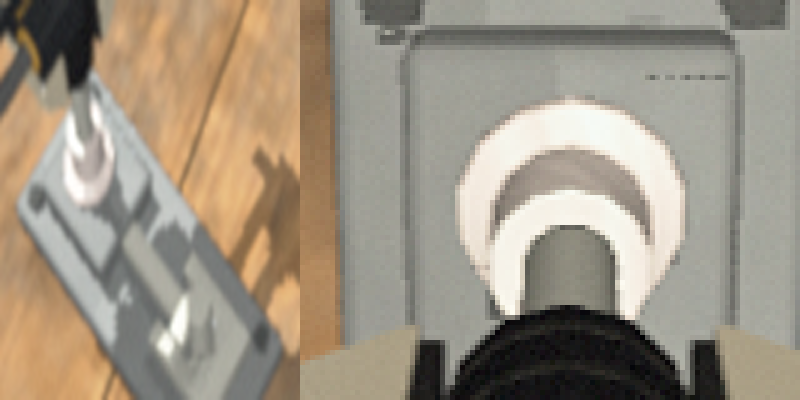

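The zoom shows the sleeve mouth front edge at row 258 (predicted 257.7), the rod at the mouth at 265.6 (265.0), and the knob's lower front edge at 281 (280.1 for 40 mm). No dark ring stands clear above the mouth. Everything is still and the pull is 12.2 N. Handing in.

```bash
python3 -c "
from h import *
print(sign_off())"
```

```text
the job is handed in; nothing more can be done
None
```

I stood the plain roller upright in the nest and let it go. Then I drew the pull rod to its mark and handed the job in at about 16 s, still holding the knob with a 50 N grip. `sign_off` gives no verdict.

**Last checks**
- **Rod travel:** the tool rose 39.1 mm after gripping the knob. The wrist picture agreed with 40 mm to about 1 pixel (roughly 1.5 mm).
- **Pull:** 12.2 N, against about 13 N expected at the mark. The arm was still.
- **Ring mark:** no dark ring stood visibly above the sleeve mouth. I did not see the ring itself, so its level is inferred from the rod travel.
- **Roller:** after release it stood upright within a pixel of the predicted spot. Once the rod was drawn, the pictures showed the jaw against it in the V. I did not measure the clamping force.
- **Other two pins:** both were in their pockets after the first grasp attempt. I did not look at them again after lifting the roller out.

**What disagreed:** the real fingertips are about 40 mm higher than the reported TCP. Because of this, the first grasp closed in the air above the roller without touching it. I measured the offset from the pictures, and the second grasp and the contact with the nest floor confirmed it. I allowed for it in the moves after that.

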